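# Bearing cap on, gearbox cover held over its holes

### The arm

A 6-joint arm with a two-finger parallel gripper is mounted at the origin on a cart in front of the work surface, level with it; the furniture and walls round the work are solid. World frame = base frame: x ahead of the robot, y to its left, z up, the work surface at z = 0. Lengths are in mm, angles in rad, forces in N, time in s.
With the tool pointing down it reaches from about 350 to 850 mm from the base axis. Payload 8.1 kg.
Tool frame: the origin (TCP) lies between the finger pads; the fingertips stand 8 mm ahead of it and the grasp point (between the pads) lies 11 mm behind it; z points along the fingers, y is the line along which they close (so a half turn about z gives the same grasp; the last joint's range is limited). The gripper opens to 85 mm and grips with 20 to 120 N. Pads are 22 mm wide; open, the fingers measure 114 mm over their backs; the gripper's body (76 mm by 85 mm) begins 54 mm behind the grasp point. The pads swing forward as they close: fully open they stand 13 mm farther back than shut.
Start: joints at [-1.365, 0.13, 1.488, -0, 1.523, -0.085], TCP at [172.051, -574.807, 239.292] pointing down, gripper open.
Joint ranges: [-2.96, 2.96], [-0.89, 2.26], [0.02, 2.5], [-1.34, 4.48], [0, 2.73], [-2.66, 2.66]. Speed limits (rad/s): [2.39, 2.39, 2.79, 3.14, 3.14, 3.14].

### API

Orientations are given as a unit quaternion [w, x, y, z].
In Python, from plant import * gives the robot as it stands.
- The arm moves only by the tool play_rows, never from a script. Its argument "moves" is a list of rows, each an object with "grip": the finger opening in m, from 0 to 0.0854; "delta_pos": the shift along the tool's x, y, z in m, a list of three; "twist": the turn, a rotation vector about the tool's x, y, z in degrees, a list of three. In form: [{"grip": grip, "delta_pos": [x, y, z], "twist": [wx, wy, wz]}, ...]. A call has 1 to 12 rows; each row is the pose to reach, as a shift and turn from the pose commanded when the call began, along the tool's axes at that moment; what a row does not reach only later rows make up. A row lasts 1/10 s, in which the tool goes at most 50 mm and 8.59 degrees, less where a joint would pass 70% of its speed; a pose out of reach is approached as far as the arm can. A call with a gripper value outside its range is refused whole. The fingers move at their own pace and stop on an object; "grip_force" is the grip in N (left out, the last holds). Time passes only in rows, so rows that repeat a pose let the fingers close. It gives the time, the measured TCP pose, the force, the opening and the grip force at its end, in the units of the state.
- read_state(): the state, without advancing time (a new reading comes with each control period).
- capture(name): name is "scene" or "top" or "wrist"; returns a dict with "color" (400x640x3 uint8, red, green, blue), "vertical_fov" (degrees; the focal length in pixels is half the picture's height over the tangent of half this angle, whatever the lens; pixels are square), "cx", "cy" (the principal point, pixels), "R" (3x3) and "t" (3): a world point X has camera coordinates R X + t. Camera axes: x right, y down, z forward; pixel columns grow to the right and rows downward; lengths in mm; the calibration is good to about 2 mm. A picture is of the moment at which its call begins. There is no depth.
- sign_off(): hands the job in; it is judged then, once.
The state is a dict: "t": time; "joints": joint angles; "qvel": joint speeds; "effort": joint torques, N m; "eef_pos": TCP position; "orientation": TCP orientation; "force": force on the tool from outside, world axes, zero at the start; "moment": the same for the moment, N m; "finger_gap": opening from 0.0 (shut) to 1.0 (fully open); "grip_force": force on a finger pad.
Only numpy, scipy, OpenCV 4.12 (cv2) and the standard library are available. Lean on these libraries where they do the work, as an engineer would, in place of code of your own. Each camera call takes 0.05 s, during which the arm holds its last target. There are 200 camera calls.

### The job

The planer's feed gearbox is open and its two covers lie on the bench: put the two-eared bearing cap down over the two studs so that it sits flat on the split bearing, and let go of it; then take the four-hole inspection cover by its rib and hold it level over the window, about 15 mm above the loose gasket, with every hole straight above a threaded hole, so that I can start the screws. Finish still holding the cover there: it must never touch the gearbox, or the gasket shifts. Leave the brush, the tape and the jar beside the work where they are.

Things in the scene. Friction and masses are not known exactly. Their poses are not given: they have to be found in the camera images.
- gearbox: feed gearbox, fixed: grey bed plate 116 x 266 x 12 mm (x, y, z); origin on the bench under it, z up, y along the shaft. +y end: box 90 x 130 mm, 93 mm high to the top of its dark gasket, a rectangular window with gears in its top. -y end: pedestal of a split bearing, 100 x 36 mm, 52 mm high. 24 mm shaft along y, axis 52 mm up, rests in the pedestal. 68 mm of room between box and pedestal
- saddle (a point): where the cap's origin comes to lie: on the shaft's axis over the middle of the pedestal, level with its flat top (x 0, y -90, z 52 mm of the gearbox; axes as the gearbox). The upper half of the shaft stands 12 mm above this level and runs on to both sides, 20 mm beyond the pedestal's outer face
- stud0 (a point): top of the pedestal's +x stud: upright, 8 mm thick, chamfered tip, 24 mm above the pedestal's flat top, at x +36 mm from the saddle
- stud1 (a point): top of the -x stud, alike, at x -36 mm from the saddle
- window (a point): middle of the rectangular window, level with the top of the gasket (x 0, y 65, z 93 mm of the gearbox; axes as the gearbox)
- bearing_cap: grey cast cap, loose, right way up, 0.2-0.35 kg, alike either way round; origin mid underside, z up; 100 x 36 mm (x, y). Ears 12 mm thick, each with an upright 11 mm hole at x +-36; arch between, bore 28 mm along y; block above it 30 x 36 mm (x, y) up to 46 mm, brass nipple to 57 mm. Hold the block's flat faces across y, fingertips 16 mm or more above the underside to clear the shaft
- cover: grey cast inspection cover, loose, right way up, 0.22-0.4 kg, alike either way round. Plate 90 x 130 x 8 mm (x, y, z) with a 9 mm hole near each corner, origin in the middle of its underside, z up. A grip rib stands on its middle along y: 14 mm thick (x), 58 mm long, from the plate up to 40 mm above the underside
- hole0 (a point): hole of the cover, at its underside, the +x +y corner (34 and 54 mm from the middle)
- hole1 (a point): hole of the cover, at its underside, the -x +y corner (34 and 54 mm from the middle)
- hole2 (a point): hole of the cover, at its underside, the -x -y corner (34 and 54 mm from the middle)
- hole3 (a point): hole of the cover, at its underside, the +x -y corner (34 and 54 mm from the middle)
- thread0 (a point): threaded 8 mm hole in the gearbox face, at the gasket's top, the +x +y corner of the window (34 and 54 mm from its middle)
- thread1 (a point): threaded 8 mm hole in the gearbox face, at the gasket's top, the -x +y corner of the window (34 and 54 mm from its middle)
- thread2 (a point): threaded 8 mm hole in the gearbox face, at the gasket's top, the -x -y corner of the window (34 and 54 mm from its middle)
- thread3 (a point): threaded 8 mm hole in the gearbox face, at the gasket's top, the +x -y corner of the window (34 and 54 mm from its middle)
- bench_brush: wire brush with a bow handle, 61 x 155 x 91 mm, bystander, origin under its middle
- masking_roll: roll of tape lying flat, 96 mm across, 25 mm high, bystander, origin under its middle
- screw_jar: lidded glass jar, 72 mm across, 102 mm high, bystander, origin under its middle
There are look-alikes about, which are no part of the job. Leave any blue or purple look-alike of the bearing_cap alone.

How it is judged:
By the outcome, as a careful person would: the job done as asked, in the order asked, and still so for the second after the job is handed in, while the arm keeps its last pose, push and grip.
It also fails if it takes over 61 s, if anything falls off the work surface, if the arm or the gripper's body presses on something with over 40 N, if the wrist force passes 120 N, or if a joint passes its speed limit or range.

## Working session

There is one attempt and no reset: what is moved stays moved. The work goes in short steps, Python scripts to look and compute and a tool call to move; the robot and the scene stay as the last step left them, time stands still between calls to the robot, and variables do not carry over. Pictures are saved under pics/ and viewed, at most 10 in all, crops included, and the job is handed in when it is done.

Besides the shell and the picture viewer there is one more tool, called after "Call:" by a JSON object that holds its "name" and its "arguments", one argument or row to a line. play_rows: Moves the arm, as the interface text tells. Its arguments: {"type":"object","properties":{"moves":{"type":"array","items":{"type":"object","properties":{"grip":{"type":"number"},"delta_pos":{"type":"array","items":{"type":"number"}},"twist":{"type":"array","items":{"type":"number"}}}}},"grip_force":{"type":"number"}},"required":["moves"]}

```bash
ls; mkdir -p pics; cat > h.py <<'E'
import numpy as np, cv2
from plant import *
def cap(name, fn=None):
    c=capture(name)
    if fn: cv2.imwrite('pics/'+fn, c["color"][:,:,::-1])
    np.savez('pics/'+name+'.npz', **{k:c[k] for k in c})
    return c
def load(name): return dict(np.load('pics/'+name+'.npz'))
def f(c): return c["color"].shape[0]/2/np.tan(np.radians(c["vertical_fov"])/2)
def ray(c,u,v):
    R=np.array(c["R"]);o=-R.T@np.array(c["t"])
    d=R.T@np.array([(u-c["cx"])/f(c),(v-c["cy"])/f(c),1]);return o,d
def onz(c,u,v,z):
    o,d=ray(c,u,v);return o+d*(z-o[2])/d[2]
def proj(c,X):
    p=np.array(c["R"])@np.array(X)+np.array(c["t"]);return np.array([c["cx"],c["cy"]])+f(c)*p[:2]/p[2]
E
python3 - <<'E'
from h import *
for n in("scene","top","wrist"):
    c=cap(n,n+'0.png'); print(n,c["vertical_fov"],-np.array(c["R"]).T@c["t"])
a=[cv2.imread('pics/%s0.png'%n) for n in("top",)]
print(read_state())
E
```

```text
pics
scene 49.43167982039897 [ -457.10774002 -1023.25136517   872.61645644]
top 45.01503998182038 [ 197.43694712 -125.79351595 1617.6551314 ]
wrist 69.88345706467369 [ 247.84473148 -550.90315392  372.96787883]
{'t': 0.15, 'joints': array([-1.36541532e+00,  1.31016400e-01,  1.48904118e+00, -1.28005969e-05,
        1.52300847e+00, -8.53906414e-02]), 'qvel': array([ 0.00041087, -0.00289884, -0.00402579,  0.00146215,  0.00127312,
        0.00105373]), 'effort': array([ 5.58194970e-04, -5.70063865e+01, -5.01160061e+01, -2.04244620e-04,
        9.63143102e-03,  1.52190051e-05]), 'eef_pos': array([ 171.95122618, -574.39369127,  238.46163271]), 'orientation': array([-7.34992334e-04,  9.89449770e-01,  1.44874463e-01, -5.05532699e-05]), 'force': array([-0.77432676,  0.4166677 ,  0.31274119]), 'moment': array([ 0.00095795,  0.02681953, -0.02243188]), 'grip_force': 0.0, 'finger_gap': 0.996580838935631}
```

View pics/top0.png

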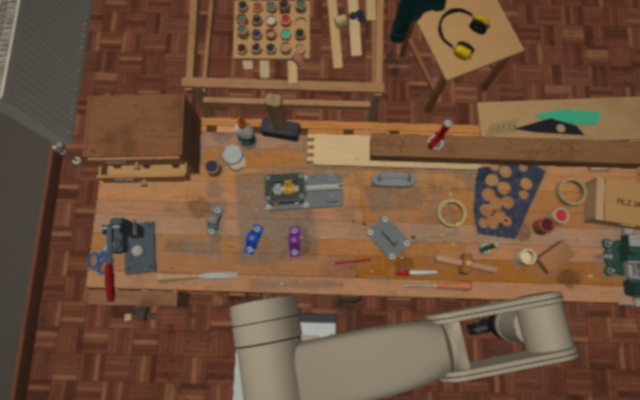

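View pics/scene0.png

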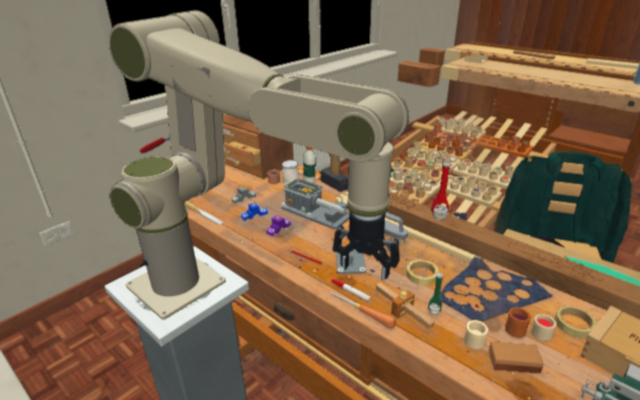

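The top view shows three cap-like things: grey (214,219), blue (254,238) and purple (294,240). The cover is at (389,238), with the gearbox at (265-343,190), its box end on the left. By the description I want the grey cap. I'll check it in one enlarged crop and estimate positions.

```bash
python3 - <<'E'
from h import *
c=load("top"); im=c["color"][:,:,::-1]
cv2.imwrite('pics/top0c.png',cv2.resize(im[140:270,190:420],None,fx=3.4,fy=3.4,interpolation=cv2.INTER_CUBIC))
for n,u,v,z in(("cap",214,219,40),("cover",389,238,10),("box",285,190,93),("ped",325,190,52),("brush",394,179,50),("tape",452,212,20),("jar",233,155,100)):
    print(n,onz(c,u,v,z).round(0))
E
```

```text
cap [473. 252.  40.]
cover [ 432. -332.   10.]
box [566.  17.  93.]
ped [ 580. -112.   52.]
brush [ 626. -343.   50.]
tape [ 525. -543.   20.]
jar [678. 193. 100.]
```

View pics/top0c.png

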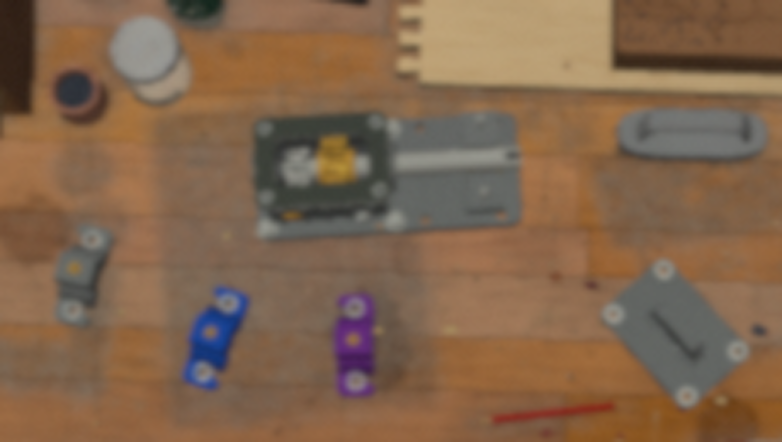

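The crop shows the grey cap at about (80,275), and the blue and purple look-alikes at (215,338) and (354,343). The gearbox box is on the left at (322,165), with the pedestal to its right. The cover is at (675,335) and the brush at (690,135). I choose the grey cap. On the way I'll look at the cover.

Call:
{"name": "play_rows", "arguments": {
  "moves": [
    {"grip":0.0854,"delta_pos":[0.267,-0.165,-0.06],"twist":[0,0,0]},
    {"grip":0.0854,"delta_pos":[0.267,-0.165,-0.06],"twist":[0,0,0]},
    {"grip":0.0854,"delta_pos":[0.267,-0.165,-0.06],"twist":[0,0,0]},
    {"grip":0.0854,"delta_pos":[0.267,-0.165,-0.06],"twist":[0,0,0]},
    {"grip":0.0854,"delta_pos":[0.267,-0.165,-0.06],"twist":[0,0,0]},
    {"grip":0.0854,"delta_pos":[0.267,-0.165,-0.06],"twist":[0,0,0]},
    {"grip":0.0854,"delta_pos":[0.267,-0.165,-0.06],"twist":[0,0,0]},
    {"grip":0.0854,"delta_pos":[0.267,-0.165,-0.06],"twist":[0,0,0]},
    {"grip":0.0854,"delta_pos":[0.267,-0.165,-0.06],"twist":[0,0,0]},
    {"grip":0.0854,"delta_pos":[0.267,-0.165,-0.06],"twist":[0,0,0]}
  ]
}}

```text
t: 1.15
eef_pos: [379.7, -340.8, 298.7]
orientation: [-0.0, 0.99, 0.144, -0.0]
force: [0.8, -0.5, 0.2]
finger_gap: 1.0
grip_force: 0.0
```

```bash
cat >> h.py <<'E'
from scipy.spatial.transform import Rotation as Ro
def rot(q): return Ro.from_quat([q[1],q[2],q[3],q[0]])
def to(pos,yaw):
    """delta (m) tool axes and twist deg from the present pose to world pos, yaw deg of tool x, tool down"""
    s=read_state();R=rot(s["orientation"]);y=np.radians(yaw)
    T=Ro.from_matrix(np.array([[np.cos(y),np.sin(y),0],[np.sin(y),-np.cos(y),0],[0,0,-1]]))
    d=R.inv().apply(np.array(pos)-s["eef_pos"])/1000
    X=R.as_matrix()[:,0]
    print("pos",s["eef_pos"].round(1),"yaw",np.degrees(np.arctan2(X[1],X[0])).round(2),"t",round(s["t"],2))
    print("delta",d.round(4),"twist",np.degrees((R.inv()*T).as_rotvec()).round(2))
E
python3 - <<'E'
from h import *
c=cap("wrist","w1.png"); np.savez('pics/w1.npz',**c)
R=np.array(c["R"]);print(R.round(3), (-R.T@c["t"]).round(1), f(c))
to([570,-60,330],16.7)
E
```

```text
[[ 0.286 -0.958 -0.   ]
 [-0.911 -0.271  0.312]
 [-0.299 -0.089 -0.95 ]] [ 455.7 -317.3  433.2] 286.2487745116588
pos [ 379.6 -340.9  298.7] yaw 16.57 t 1.2
delta [ 0.2626 -0.215  -0.0313] twist [-0.05  0.04 -0.13]
```

View pics/w1.png

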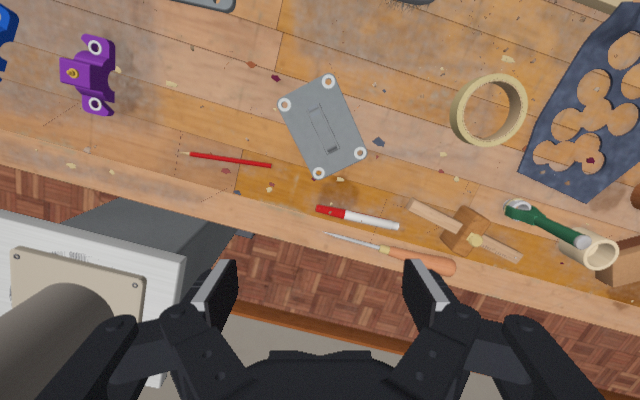

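The wrist view shows the cover with its holes at about (328,81), (285,105), (318,173) and (360,153), and the rib along its long axis. The purple look-alike is at the left (95,75). Next I go over the gearbox.

Call:
{"name": "play_rows", "arguments": {
  "moves": [
    {"grip":0.0854,"delta_pos":[0.274,-0.252,-0.031],"twist":[0,0,0]},
    {"grip":0.0854,"delta_pos":[0.274,-0.252,-0.031],"twist":[0,0,0]},
    {"grip":0.0854,"delta_pos":[0.274,-0.252,-0.031],"twist":[0,0,0]},
    {"grip":0.0854,"delta_pos":[0.274,-0.252,-0.031],"twist":[0,0,0]},
    {"grip":0.0854,"delta_pos":[0.274,-0.252,-0.031],"twist":[0,0,0]},
    {"grip":0.0854,"delta_pos":[0.274,-0.252,-0.031],"twist":[0,0,0]},
    {"grip":0.0854,"delta_pos":[0.274,-0.252,-0.031],"twist":[0,0,0]},
    {"grip":0.0854,"delta_pos":[0.274,-0.252,-0.031],"twist":[0,0,0]},
    {"grip":0.0854,"delta_pos":[0.274,-0.252,-0.031],"twist":[0,0,0]},
    {"grip":0.0854,"delta_pos":[0.274,-0.252,-0.031],"twist":[0,0,0]},
    {"grip":0.0854,"delta_pos":[0.274,-0.252,-0.031],"twist":[0,0,0]}
  ]
}}

```text
t: 2.3
eef_pos: [570.3, -21.9, 329.9]
orientation: [0.0, 0.99, 0.144, -0.0]
force: [-0.4, -0.6, 0.2]
finger_gap: 0.998
grip_force: 0.0
```

```bash
python3 - <<'E'
from h import *
c=cap("wrist","w2.png"); np.savez('pics/w2.npz',**c)
s=read_state();print(s["eef_pos"],s["orientation"])
w=dict(np.load('pics/w1.npz'))
P=np.array([onz(w,u,v,8)[:2] for u,v in((328,81),(285,105),(318,173),(360,153))]);print(P.round(1),P.mean(0))
d=P[0]-P[3]+P[1]-P[2];print(np.linalg.norm(P-np.roll(P,1,0),axis=1),np.degrees(np.arctan2(d[1],d[0])))
E
```

```text
[570.2959881  -21.88472146 330.05875878] [ 9.23559124e-05  9.89610459e-01  1.43774316e-01 -2.78156582e-04]
[[ 496.2 -317.1]
 [ 449.3 -268.4]
 [ 369.6 -340.2]
 [ 416.  -391.1]] [ 432.77903464 -329.19172328]
[109.11993538  67.59453219 107.30027686  68.90162951] 42.403170360447696
```

View pics/w2.png

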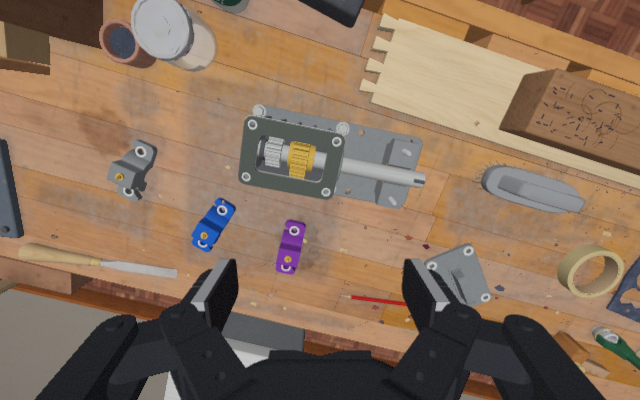

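The view shows the gearbox with gasket holes at about (252,125), (335,141), (326,192) and (245,177), and studs near (407,152) and (391,203). The grey cap is at the left, with its nipple at (120,177) and an ear hole at (141,153).

```bash
cat >> h.py <<'E'
def rings(c,x0,y0,x1,y1,thr=170,amin=12,amax=400):
    g=cv2.cvtColor(c["color"],cv2.COLOR_RGB2HSV);m=((g[...,2]>thr)&(g[...,1]<60)).astype(np.uint8)
    M=np.zeros_like(m);M[y0:y1,x0:x1]=m[y0:y1,x0:x1]
    out=[]
    for k in cv2.findContours(M,cv2.RETR_EXTERNAL,cv2.CHAIN_APPROX_NONE)[0]:
        (u,v),r=cv2.minEnclosingCircle(k);
        if amin<np.pi*r*r<amax: out.append((u,v,r))
    return np.array(out).round(1)
E
python3 - <<'E'
from h import *
c=load("wrist")
print(rings(c,235,100,440,225)); print(rings(c,100,130,170,210,150))
P=np.array([onz(c,u,v,93)[:2] for u,v in((252,125),(245,177),(326,192),(335,141))]);print(P.round(1),P.mean(0))
print(np.linalg.norm(P-np.roll(P,1,0),axis=1)); d=P[0]-P[3]+P[1]-P[2];print('gear y dir',np.degrees(np.arctan2(d[1],d[0])))
print('nip',onz(c,120,177,57),'ear',onz(c,141,153,12),onz(c,128,194,12))
for u,v in((407,152),(391,203)):print(onz(c,u,v,76))
im=c["color"][:,:,::-1]
cv2.imwrite('pics/w2c.png',np.hstack([cv2.resize(im[100:230,95:185],None,fx=4,fy=4),cv2.resize(im[100:230,340:440],None,fx=4,fy=4)]))
E
```

```text
[[392.5 200.5   4.3]
 [325.5 191.5   3.8]
 [245.5 176.5   4.3]
 [272.  165.    6.1]
 [271.7 161.    6.7]
 [319.  158.    7.2]
 [406.5 152.    4. ]
 [285.  152.    5.4]
 [272.2 150.7   8.6]
 [258.5 146.    2.1]
 [275.  141.5   6.2]
 [336.2 141.2   4.4]
 [342.2 128.2   6.4]
 [252.  124.    4.5]
 [258.8 110.2   6.8]]
[[147.6 194.1   4.9]
 [128.  191.    5.8]
 [140.  151.5   6.3]]
[[606.1  77.8]
 [538.5  72.5]
 [549.3 -36.3]
 [616.9 -27.6]] [577.69502388  21.60094272]
[106.00632231  67.8491139  109.29577645  68.21683559]
gear y dir 95.75790278148061
nip [476.43497469 253.25392356  57.        ] ear [506.26129728 252.375135    12.        ] [432.34205297 266.28291356  12.        ]
[ 629.31419315 -126.32603728   76.        ]
[ 555.60881303 -131.56918056   76.        ]
```

View pics/w2c.png

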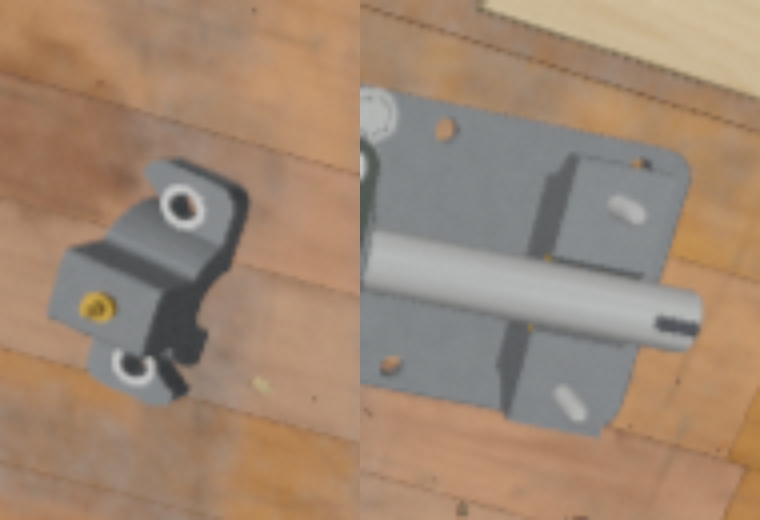

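The crops show the cap's ear rings at (140,152) and (129,191) in picture pixels, with the brass nipple between them. The stud tips are at about (411,153) and (395,203). I go above the cap for a close look.

Call:
{"name": "play_rows", "arguments": {
  "moves": [
    {"grip":0.0854,"delta_pos":[-0.015,-0.298,0.15],"twist":[0,0,26.5]},
    {"grip":0.0854,"delta_pos":[-0.015,-0.298,0.15],"twist":[0,0,26.5]},
    {"grip":0.0854,"delta_pos":[-0.015,-0.298,0.15],"twist":[0,0,26.5]},
    {"grip":0.0854,"delta_pos":[-0.015,-0.298,0.15],"twist":[0,0,26.5]},
    {"grip":0.0854,"delta_pos":[-0.015,-0.298,0.15],"twist":[0,0,26.5]},
    {"grip":0.0854,"delta_pos":[-0.015,-0.298,0.15],"twist":[0,0,26.5]},
    {"grip":0.0854,"delta_pos":[-0.015,-0.298,0.15],"twist":[0,0,26.5]},
    {"grip":0.0854,"delta_pos":[-0.015,-0.298,0.15],"twist":[0,0,26.5]},
    {"grip":0.0854,"delta_pos":[-0.015,-0.298,0.15],"twist":[0,0,26.5]},
    {"grip":0.0854,"delta_pos":[-0.015,-0.298,0.15],"twist":[0,0,26.5]}
  ]
}}

```text
t: 3.35
eef_pos: [472.0, 259.7, 181.2]
orientation: [-0.0, 0.996, -0.087, 0.001]
force: [0.4, -0.3, 0.6]
finger_gap: 1.001
grip_force: 0.0
```

```bash
python3 - <<'E'
from h import *
c=cap("wrist","w3.png"); np.savez('pics/w3.npz',**c)
r=rings(c,150,20,500,330,150,60,2000)
for a in r: print(a,onz(c,a[0],a[1],12).round(1))
g=cv2.cvtColor(c["color"],cv2.COLOR_RGB2HSV);m=((g[...,0]>15)&(g[...,0]<32)&(g[...,1]>170)&(g[...,2]>120)).astype(np.uint8)
n,l,s,ce=cv2.connectedComponentsWithStats(m)
for i in range(1,n):
    if s[i,4]>40: print(s[i],ce[i],onz(c,*ce[i],57).round(1))
to([471,259,180],-10)
w=dict(np.load('pics/w2.npz'))
P=np.array([onz(w,u,v,93)[:2] for u,v in((252,124.2),(245.5,176.5),(325.7,191.6),(336.1,141.2))]);d=P[0]-P[3]+P[1]-P[2];e=P[0]-P[1]+P[3]-P[2]
print('win',P.mean(0),np.degrees(np.arctan2(d[1],d[0])),np.degrees(np.arctan2(e[1],e[0])))
print(onz(w,410.7,153,76),onz(w,395,203.5,76))
E
```

```text
[442.  306.    7.2] [293.4 135.   12. ]
[197.  306.    7.2] [346.8 439.5  12. ]
[439.6 245.1   7.7] [379.2 134.1  12. ]
[319.5 217.5   7.9] [437.5 266.6  12. ]
[340.4 213.4   8.7] [438.3 242.5  12. ]
[428.  193.5   6. ] [444.6 143.9  12. ]
[414.  197.   11.2] [443.3 159.4  12. ]
[339. 186.   6.] [470.  239.3  12. ]
[455.6 185.3   8.1] [448.8 113.7  12. ]
[435.4 182.6   4.8] [455.6 135.3  12. ]
[476.5 184.   14.7] [446.3  91.2  12. ]
[498.5 173.5   4.5] [454.   67.8  12. ]
[403.5 162.5   7. ] [483.6 167.6  12. ]
[428.3 171.2  19.4] [469.6 142.2  12. ]
[452.9 157.5   6.6] [479.9 115.6  12. ]
[478.1 155.1   9.8] [477.8  89.3  12. ]
[420.5 148.    4.6] [495.8 148.8  12. ]
[319. 153.  10.] [509.  254.6  12. ]
[495.  136.5   5.3] [494.3  72.   12. ]
[450.5 116.5   7.4] [522.2 116.8  12. ]
[436.5 112.5   7.9] [528.6 130.6  12. ]
[457.5 102.5   6. ] [534.5 109.4  12. ]
[487.  110.5  14.6] [521.7  80.3  12. ]
[448.5  88.    8.7] [549.7 117.8  12. ]
[407.4  34.1   7.3] [603.5 154.   12. ]
pos [472.2 259.7 181.4] yaw -9.96 t 3.4
delta [-0.001   0.0009  0.0014] twist [-0.04 -0.09  0.04]
win [578.28863836  21.31186535] 95.42129368739042 5.355034878107766
[ 629.48701569 -131.61272867   76.        ] [ 556.52992266 -137.30881772   76.        ]
```

View pics/w3.png

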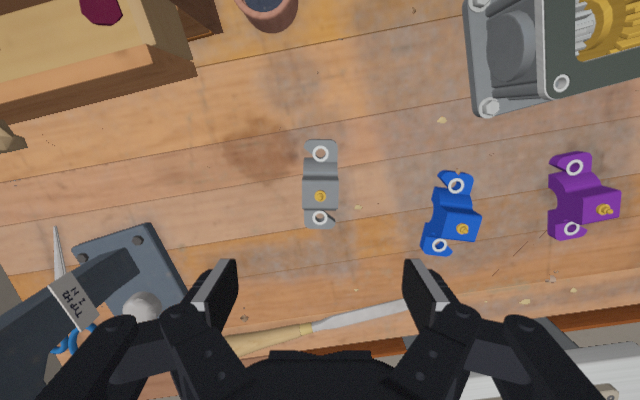

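The close view shows the grey cap with ear holes at (319,153) and (319,217), and its nipple at (320,196). The tool is already centred on it. Next I descend and grip.

Call:
{"name": "play_rows", "arguments": {
  "moves": [
    {"grip":0.0854,"delta_pos":[0.001,-0.001,0.05],"twist":[0,0,0]},
    {"grip":0.0854,"delta_pos":[0.001,-0.001,0.1],"twist":[0,0,0]},
    {"grip":0.0854,"delta_pos":[0.001,-0.001,0.135],"twist":[0,0,0]},
    {"grip":0.0854,"delta_pos":[0.001,-0.001,0.155],"twist":[0,0,0]},
    {"grip":0.0854,"delta_pos":[0.001,-0.001,0.155],"twist":[0,0,0]},
    {"grip":0.02,"delta_pos":[0.001,-0.001,0.155],"twist":[0,0,0]},
    {"grip":0.02,"delta_pos":[0.001,-0.001,0.155],"twist":[0,0,0]},
    {"grip":0.02,"delta_pos":[0.001,-0.001,0.155],"twist":[0,0,0]},
    {"grip":0.02,"delta_pos":[0.001,-0.001,0.155],"twist":[0,0,0]},
    {"grip":0.02,"delta_pos":[0.001,-0.001,0.155],"twist":[0,0,0]},
    {"grip":0.02,"delta_pos":[0.001,-0.001,0.155],"twist":[0,0,0]},
    {"grip":0.02,"delta_pos":[0.001,-0.001,0.155],"twist":[0,0,0]}
  ],
  "grip_force": 60
}}

```text
t: 4.6
eef_pos: [473.7, 262.3, 27.4]
orientation: [-0.001, 0.996, -0.086, 0.002]
force: [0.0, -1.5, 6.2]
finger_gap: 0.409
grip_force: 61.5
```

Call:
{"name": "play_rows", "arguments": {
  "moves": [
    {"grip":0.02,"delta_pos":[0,0,-0.03],"twist":[0,0,0]},
    {"grip":0.02,"delta_pos":[0,0,-0.08],"twist":[0,0,0]},
    {"grip":0.02,"delta_pos":[0,0,-0.13],"twist":[0,0,0]},
    {"grip":0.02,"delta_pos":[0.018,0.036,-0.155],"twist":[0,0,-5]},
    {"grip":0.02,"delta_pos":[0.186,0.369,-0.155],"twist":[0,0,-15.4]},
    {"grip":0.02,"delta_pos":[0.186,0.369,-0.155],"twist":[0,0,-15.4]},
    {"grip":0.02,"delta_pos":[0.186,0.369,-0.155],"twist":[0,0,-15.4]},
    {"grip":0.02,"delta_pos":[0.186,0.369,-0.155],"twist":[0,0,-15.4]},
    {"grip":0.02,"delta_pos":[0.186,0.369,-0.155],"twist":[0,0,-15.4]},
    {"grip":0.02,"delta_pos":[0.186,0.369,-0.155],"twist":[0,0,-15.4]},
    {"grip":0.02,"delta_pos":[0.186,0.369,-0.155],"twist":[0,0,-15.4]},
    {"grip":0.02,"delta_pos":[0.186,0.369,-0.155],"twist":[0,0,-15.4]}
  ]
}}

```text
t: 5.8
eef_pos: [592.7, -137.4, 180.6]
orientation: [0.001, 0.999, 0.047, 0.0]
force: [-0.5, 0.1, -3.2]
finger_gap: 0.41
grip_force: 61.1
```

Call:
{"name": "play_rows", "arguments": {
  "moves": [
    {"grip":0.02,"delta_pos":[0,0,0.03],"twist":[0,0,0]},
    {"grip":0.02,"delta_pos":[0,0,0.03],"twist":[0,0,0]},
    {"grip":0.02,"delta_pos":[0,0,0.03],"twist":[0,0,0]}
  ]
}}

```text
t: 6.1
eef_pos: [591.2, -132.9, 149.6]
orientation: [-0.001, 0.999, 0.049, -0.001]
force: [-0.1, 0.1, -2.1]
finger_gap: 0.41
grip_force: 60.9
```

```bash
python3 - <<'E'
from h import *
c=cap("wrist","w4.png"); np.savez('pics/w4.npz',**c)
to([592.9,-133.5,130],5.4)
E
```

```text
pos [ 592.1 -132.8  150.8] yaw 5.61 t 6.15
delta [0.0007 0.0007 0.0208] twist [-0.02  0.02  0.21]
```

View pics/w4.png

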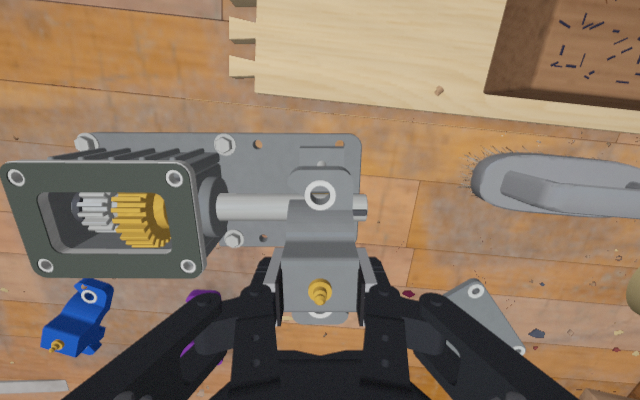

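The front ear ring is at (320,195), the rear one is mostly hidden, and stud0 shows just past the ear at about (320,163). The gasket holes are at (16,177), (175,178), (188,266) and (45,265). I compute from these.

```bash
python3 - <<'E'
from h import *
c=load("wrist")
r=rings(c,0,150,215,285,185,60,700);print(r)
print(rings(c,290,140,350,220,175,10,1500))
u=np.array([(16,177),(175,178),(188,266),(45,265)],float)
P=[]
for a in u:
    k=r[np.argmin(np.hypot(*(r[:,:2]-a).T))] if len(r) else a
    p=k[:2] if np.hypot(*(k[:2]-a))<6 else a
    P.append(onz(c,*p,93)[:2])
P=np.array(P);print(P.round(1))
d=P[0]-P[1]+P[3]-P[2];e=P[0]-P[3]+P[1]-P[2];a=np.arctan2(d[1],d[0]);print('win',P.mean(0),np.degrees(a),np.degrees(np.arctan2(e[1],e[0])))
print('saddle',P.mean(0)-155*np.array([np.cos(a),np.sin(a)]))
print('ear',onz(c,320,195,150.8-26+12))
# where stud0 tip would project, and cap ear expected
ax=np.radians(5.4)
for b in((592.9,-133.5),):
    print(proj(c,[b[0]+36*np.cos(ax),b[1]+36*np.sin(ax),76]),proj(c,[b[0]+36*np.cos(ax),b[1]+36*np.sin(ax),52]))
im=c["color"][:,:,::-1]
cv2.imwrite('pics/w4c.png',cv2.resize(im[130:230,260:380],None,fx=6,fy=6))
E
```

```text
[[187.9 265.2   7.2]
 [ 45.3 265.4   7.6]
 [ 90.5 214.5  10.5]
 [ 96.5 208.5   8.5]
 [ 88.6 202.5  11.7]
 [174.  178.    8.6]
 [ 16.  177.    8.6]
 [166.5 162.    7.5]]
[[319.7 195.   15.5]]
[[607.4  77.5]
 [617.2 -29.7]
 [550.1 -36. ]
 [539.5  71.4]]
win [578.53627207  20.79196825] 95.44300780002429 5.236492010002101
saddle [ 593.23888745 -133.50914355]
ear [ 627.56972649 -128.7089497   136.8       ]
[322.04555534 170.43780668] [321.8434681  164.56472602]
```

View pics/w4c.png

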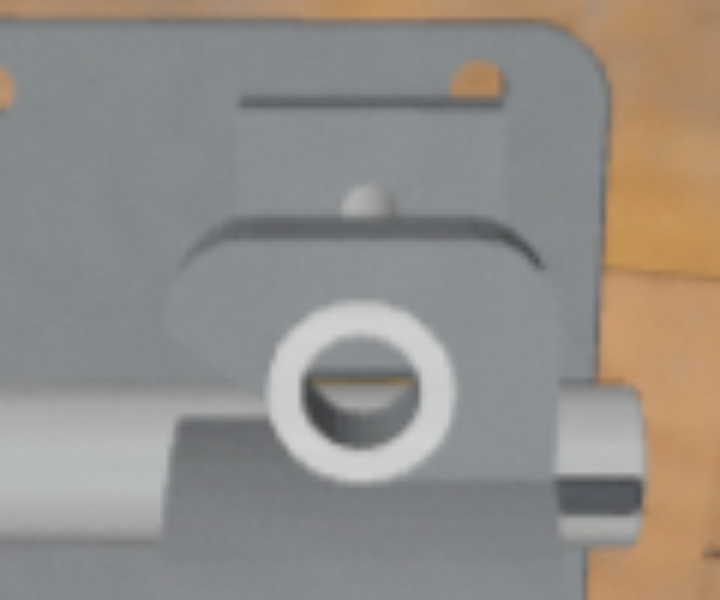

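Call:
{"name": "play_rows", "arguments": {
  "moves": [
    {"grip":0.02,"delta_pos":[0.001,0.001,0.02],"twist":[0,0,0.2]},
    {"grip":0.02,"delta_pos":[0.001,0.001,0.04],"twist":[0,0,0.2]},
    {"grip":0.02,"delta_pos":[0.001,0.001,0.042],"twist":[0,0,0.2]},
    {"grip":0.02,"delta_pos":[0.001,0.001,0.042],"twist":[0,0,0.2]},
    {"grip":0.02,"delta_pos":[0.001,0.001,0.042],"twist":[0,0,0.2]}
  ]
}}

```text
t: 6.65
eef_pos: [594.5, -134.3, 110.3]
orientation: [0.0, 0.999, 0.047, 0.001]
force: [0.4, -0.2, -1.6]
finger_gap: 0.41
grip_force: 61.0
```

```bash
python3 - <<'E'
from h import *
c=cap("wrist","w5.png"); np.savez('pics/w5.npz',**c)
print([read_state()["eef_pos"].round(1) for i in range(3)])
to([593.1,-133.3,108],5.3)
z=read_state()["eef_pos"][2]-26
r=rings(c,270,150,370,280,165,100,3000);print(r)
for a in r: print('ear',onz(c,a[0],a[1],z+12))
# all grey: print expected stud projections
ax=np.radians(5.3);S=np.array([593.1,-133.3])+36*np.array([np.cos(ax),np.sin(ax)])
print(proj(c,[*S,76]),proj(c,[*S,z+12]))
im=c["color"][:,:,::-1]
cv2.imwrite('pics/w5c.png',cv2.resize(im[130:330,220:420],None,fx=3,fy=3,interpolation=cv2.INTER_CUBIC))
E
```

```text
[array([ 594.5, -134.5,  110.3]), array([ 594.5, -134.5,  110.3]), array([ 594.5, -134.5,  110.3])]
pos [ 594.5 -134.5  110.3] yaw 5.39 t 6.7
delta [-0.0013 -0.0013  0.0023] twist [ 0.06 -0.15  0.09]
[[362.  241.5   7. ]
 [361.5 225.    9.6]
 [277.5 229.5  13.7]
 [319.7 194.6  15.7]]
ear [ 605.28063605 -156.79597204   96.3335113 ]
ear [ 615.29229263 -155.10663581   96.3335113 ]
ear [ 608.18662169 -108.46483897   96.3335113 ]
ear [ 630.70313155 -130.16668219   96.3335113 ]
[319.06745758 188.16399816] [319.04297289 197.67301295]
```

View pics/w5c.png

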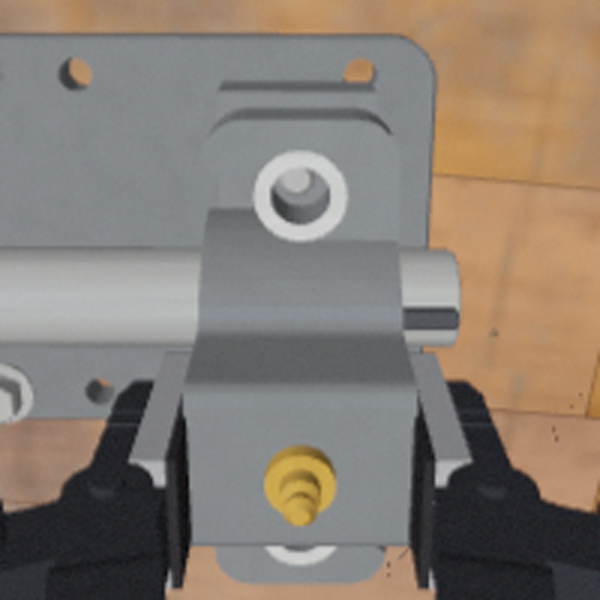

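The stud tip shows inside the front ear hole at about (318.7,189.7), slightly toward the robot from the hole's middle. I shift about −1.7 mm in x and go down gently.

Call:
{"name": "play_rows", "arguments": {
  "moves": [
    {"grip":0.02,"delta_pos":[-0.0017,-0.0006,0.001],"twist":[0,0,0]},
    {"grip":0.02,"delta_pos":[-0.0017,-0.0006,0.001],"twist":[0,0,0]},
    {"grip":0.02,"delta_pos":[-0.0017,-0.0006,0.006],"twist":[0,0,0]},
    {"grip":0.02,"delta_pos":[-0.0017,-0.0006,0.011],"twist":[0,0,0]},
    {"grip":0.02,"delta_pos":[-0.0017,-0.0006,0.013],"twist":[0,0,0]},
    {"grip":0.02,"delta_pos":[-0.0017,-0.0006,0.013],"twist":[0,0,0]}
  ]
}}

```text
t: 7.3
eef_pos: [591.1, -133.9, 94.3]
orientation: [-0.0, 0.999, 0.047, -0.001]
force: [-0.4, 0.2, -3.1]
finger_gap: 0.409
grip_force: 61.0
```

```bash
python3 - <<'E'
from h import *
c=cap("wrist","w6.png"); np.savez('pics/w6.npz',**c)
s=read_state();print(s["eef_pos"].round(1),s["force"].round(1),s["moment"].round(2))
r=rings(c,300,150,340,280,165,100,3000);print(r)
im=c["color"][:,:,::-1]
cv2.imwrite('pics/w6c.png',cv2.resize(im[150:330,260:380],None,fx=4,fy=4,interpolation=cv2.INTER_CUBIC)[:600])
E
```

```text
[ 591.4 -133.9   94.8] [ 0.5 -0.  -3.2] [-0.01  0.02 -0.01]
[[319.7 194.6  15.7]]
```

View pics/w6c.png

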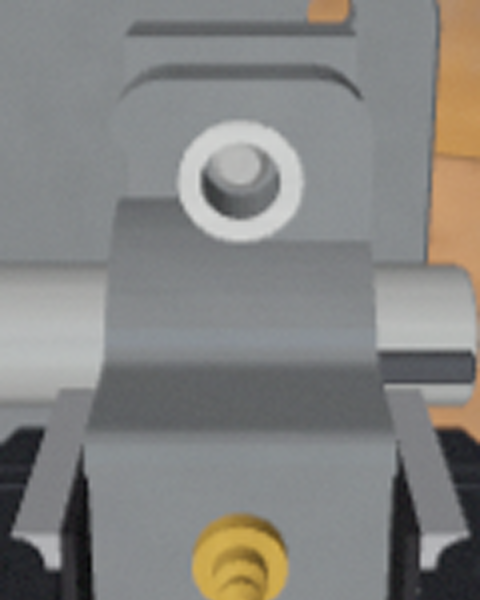

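That already makes 11 pictures viewed, one over the limit of 10, so from here I work from numbers only. The crop shows the stud inside the ear hole with no side force, so I carry on down.

Call:
{"name": "play_rows", "arguments": {
  "moves": [
    {"grip":0.02,"delta_pos":[0,0,0.005],"twist":[0,0,0]},
    {"grip":0.02,"delta_pos":[0,0,0.01],"twist":[0,0,0]},
    {"grip":0.02,"delta_pos":[0,0,0.014],"twist":[0,0,0]},
    {"grip":0.02,"delta_pos":[0,0,0.0155],"twist":[0,0,0]},
    {"grip":0.02,"delta_pos":[0,0,0.0165],"twist":[0,0,0]},
    {"grip":0.02,"delta_pos":[0,0,0.0165],"twist":[0,0,0]},
    {"grip":0.02,"delta_pos":[0,0,0.0165],"twist":[0,0,0]}
  ]
}}

```text
t: 8.05
eef_pos: [592.0, -134.2, 79.4]
orientation: [0.0, 0.999, 0.047, 0.0]
force: [-2.7, 0.3, 4.2]
finger_gap: 0.411
grip_force: 61.8
```

Contact at exactly the expected height (79.4). I release, rise straight up and then check.

Call:
{"name": "play_rows", "arguments": {
  "moves": [
    {"grip":0.0854,"delta_pos":[0,0,0],"twist":[0,0,0]},
    {"grip":0.0854,"delta_pos":[0,0,0],"twist":[0,0,0]},
    {"grip":0.0854,"delta_pos":[0,0,0],"twist":[0,0,0]},
    {"grip":0.0854,"delta_pos":[0,0,0],"twist":[0,0,0]},
    {"grip":0.0854,"delta_pos":[0,0,-0.02],"twist":[0,0,0]},
    {"grip":0.0854,"delta_pos":[0,0,-0.05],"twist":[0,0,0]},
    {"grip":0.0854,"delta_pos":[0,0,-0.1],"twist":[0,0,0]},
    {"grip":0.0854,"delta_pos":[0,0,-0.14],"twist":[0,0,0]},
    {"grip":0.0854,"delta_pos":[0,0,-0.14],"twist":[0,0,0]}
  ]
}}

```text
t: 8.95
eef_pos: [595.4, -135.2, 227.2]
orientation: [0.002, 0.999, 0.047, 0.006]
force: [0.4, -0.0, 0.5]
finger_gap: 0.999
grip_force: 0.0
```

```bash
python3 - <<'E'
from h import *
c=cap("wrist","w7.png"); np.savez('pics/w7.npz',**c)
s=read_state();print(s["eef_pos"].round(1),s["force"].round(1),s["finger_gap"])
ax=np.radians(5.35);u=np.array([np.cos(ax),np.sin(ax)]);S=np.array([593.1,-133.3])
for q in(36,-36):
    p=proj(c,[*(S+q*u),64]);x,y=p.round().astype(int);print('pred ear',p)
    r=rings(c,x-25,y-25,x+25,y+25,165,60,2000)
    for a in r: print(a,onz(c,a[0],a[1],64).round(1),onz(c,a[0],a[1],80).round(1))
g=cv2.cvtColor(c["color"],cv2.COLOR_RGB2HSV);m=((g[...,0]>15)&(g[...,0]<32)&(g[...,1]>170)&(g[...,2]>120)).astype(np.uint8)
p=proj(c,[*S,109]).round().astype(int);m2=np.zeros_like(m);m2[p[1]-25:p[1]+25,p[0]-25:p[0]+25]=m[p[1]-25:p[1]+25,p[0]-25:p[0]+25]
ys,xs=np.nonzero(m2);print('nipple',xs.mean(),ys.mean(),'pred tip',p,proj(c,[*S,98]))
# gasket again
for P in [(x,y) for x in(34,-34) for y in(54,-54)]:
    R=np.array([[np.cos(ax),-np.sin(ax)],[np.sin(ax),np.cos(ax)]]);W=np.array([578.4,21.0])+R@P
    q=proj(c,[*W,93]).round().astype(int)
    print(P,q,[(k,(onz(c,*k[:2],93)[:2]-W).round(1)) for k in rings(c,max(q[0]-14,0),q[1]-14,q[0]+14,q[1]+14,185,60,700)])
E
```

```text
[ 594.  -134.7  223.5] [-0.6 -0.4 -0.4] 1.0001801047246621
pred ear [317.61496601 158.87231348]
[317.7 159.9   8.3] [ 627.9 -130.1   64. ] [ 630.3 -129.9   80. ]
pred ear [317.75683334 223.46846066]
[317.7 224.8   7.7] [ 555.7 -136.7   64. ] [ 561.9 -136.2   80. ]
nipple nan nan pred tip [318 205] [317.6414596  201.39108434]
(34, 54) [ 96 166] [(array([ 95. , 165.3,   4.8]), array([0.5, 0.9]))]
(34, -54) [211 166] [(array([210.8, 165.8,   6.1]), array([ 0.1, -0.1]))]
(-34, 54) [112 233] []
(-34, -54) [218 232] [(array([218. , 233. ,   5.4]), array([-0.7,  0.4]))]<stdin>:11: RuntimeWarning: Mean of empty slice.
  ret = ret.dtype.type(ret / rcount)
```

The cap's ears read at their seated height with 72.5 mm spacing, so it sits flat. Next I go over the cover.

Call:
{"name": "play_rows", "arguments": {
  "moves": [
    {"grip":0.0854,"delta_pos":[-0.177,0.179,0.04],"twist":[0,0,-37]},
    {"grip":0.0854,"delta_pos":[-0.177,0.179,0.04],"twist":[0,0,-37]},
    {"grip":0.0854,"delta_pos":[-0.177,0.179,0.04],"twist":[0,0,-37]},
    {"grip":0.0854,"delta_pos":[-0.177,0.179,0.04],"twist":[0,0,-37]},
    {"grip":0.0854,"delta_pos":[-0.177,0.179,0.04],"twist":[0,0,-37]},
    {"grip":0.0854,"delta_pos":[-0.177,0.179,0.04],"twist":[0,0,-37]},
    {"grip":0.0854,"delta_pos":[-0.177,0.179,0.04],"twist":[0,0,-37]},
    {"grip":0.0854,"delta_pos":[-0.177,0.179,0.04],"twist":[0,0,-37]},
    {"grip":0.0854,"delta_pos":[-0.177,0.179,0.04],"twist":[0,0,-37]},
    {"grip":0.0854,"delta_pos":[-0.177,0.179,0.04],"twist":[0,0,-37]}
  ]
}}

```text
t: 10.0
eef_pos: [433.0, -327.9, 178.7]
orientation: [-0.0, 0.932, 0.362, 0.0]
force: [0.6, 0.4, -0.2]
finger_gap: 0.999
grip_force: 0.0
```

```bash
python3 - <<'E'
from h import *
c=cap("wrist","w8.png"); np.savez('pics/w8.npz',**c)
a=np.radians(42.4);R=np.array([[np.sin(a),np.cos(a)],[-np.cos(a),np.sin(a)]])
M=[]
for L in((34,54),(-34,54),(-34,-54),(34,-54)):
    W=np.array([432.8,-329.2])+R@L;q=proj(c,[*W,8]).round().astype(int)
    r=rings(c,q[0]-22,q[1]-22,q[0]+22,q[1]+22,165,60,1500)
    print(L,q,[(k,onz(c,*k[:2],8)[:2].round(1)) for k in r])
    if len(r): M.append(onz(c,*r[np.argmax(r[:,2])][:2],8)[:2])
if len(M)==4:
    M=np.array(M);d=M[0]-M[3]+M[1]-M[2];e=M[0]-M[1]+M[3]-M[2];y=np.degrees(np.arctan2(d[1],d[0]));print(M.mean(0),y,np.degrees(np.arctan2(e[1],e[0]))+90)
    to([*M.mean(0),22],y)
E
```

```text
(34, 54) [354 138] [(array([353.7, 137.3,   9. ]), array([ 496.1, -317. ]))]
(-34, 54) [289 138] [(array([288.2, 137.8,   8.9]), array([ 449.6, -267. ]))]
(-34, -54) [292 233] [(array([291.7, 233.5,   7.7]), array([ 369.8, -340.5]))]
(34, -54) [350 233] [(array([350.5, 233. ,   7.8]), array([ 416.3, -390.4]))]
[ 432.93447746 -328.6978233 ] 42.60612091946251 42.90599483822525
pos [ 432.9 -328.   178.8] yaw 42.45 t 10.05
delta [-0.0005  0.0005  0.1568] twist [ 0.01 -0.01 -0.15]
```

Call:
{"name": "play_rows", "arguments": {
  "moves": [
    {"grip":0.0854,"delta_pos":[-0.0005,0.0005,0.05],"twist":[0,0,-0.3]},
    {"grip":0.0854,"delta_pos":[-0.0005,0.0005,0.1],"twist":[0,0,-0.3]},
    {"grip":0.0854,"delta_pos":[-0.0005,0.0005,0.135],"twist":[0,0,-0.3]},
    {"grip":0.0854,"delta_pos":[-0.0005,0.0005,0.155],"twist":[0,0,-0.3]},
    {"grip":0.0854,"delta_pos":[-0.0005,0.0005,0.155],"twist":[0,0,-0.3]},
    {"grip":0,"delta_pos":[-0.0005,0.0005,0.155],"twist":[0,0,-0.3]},
    {"grip":0,"delta_pos":[-0.0005,0.0005,0.155],"twist":[0,0,-0.3]},
    {"grip":0,"delta_pos":[-0.0005,0.0005,0.155],"twist":[0,0,-0.3]},
    {"grip":0,"delta_pos":[-0.0005,0.0005,0.155],"twist":[0,0,-0.3]},
    {"grip":0,"delta_pos":[-0.0005,0.0005,0.155],"twist":[0,0,-0.3]},
    {"grip":0,"delta_pos":[-0.0005,0.0005,0.155],"twist":[0,0,-0.3]},
    {"grip":0,"delta_pos":[-0.0005,0.0005,0.155],"twist":[0,0,-0.3]}
  ],
  "grip_force": 80
}}

```text
t: 11.25
eef_pos: [432.8, -330.1, 25.0]
orientation: [0.001, 0.932, 0.364, 0.0]
force: [-0.0, 1.1, 6.3]
finger_gap: 0.143
grip_force: 80.0
```

Call:
{"name": "play_rows", "arguments": {
  "moves": [
    {"grip":0,"delta_pos":[0,0,-0.03],"twist":[0,0,0]},
    {"grip":0,"delta_pos":[0,0,-0.08],"twist":[0,0,0]},
    {"grip":0,"delta_pos":[0,0,-0.13],"twist":[0,0,0]},
    {"grip":0,"delta_pos":[0,0,-0.18],"twist":[0,0,0]},
    {"grip":0,"delta_pos":[0,0,-0.2],"twist":[0,0,0]},
    {"grip":0,"delta_pos":[0,0,-0.2],"twist":[0,0,0]},
    {"grip":0,"delta_pos":[0,0,-0.2],"twist":[0,0,0]}
  ]
}}

```text
t: 11.95
eef_pos: [431.7, -329.1, 222.5]
orientation: [-0.001, 0.932, 0.364, -0.0]
force: [-0.4, -0.6, -3.7]
finger_gap: 0.15
grip_force: 79.0
```

```bash
python3 - <<'E'
from h import *
to([578.4,21.0,200],95.4)
E
```

```text
pos [ 431.7 -329.1  222.5] yaw 42.66 t 11.95
delta [ 0.3451 -0.1581  0.0226] twist [-7.000e-02 -3.000e-02 -5.274e+01]
```

Call:
{"name": "play_rows", "arguments": {
  "moves": [
    {"grip":0,"delta_pos":[0.345,-0.158,0],"twist":[0,0,-52.7]},
    {"grip":0,"delta_pos":[0.345,-0.158,0],"twist":[0,0,-52.7]},
    {"grip":0,"delta_pos":[0.345,-0.158,0],"twist":[0,0,-52.7]},
    {"grip":0,"delta_pos":[0.345,-0.158,0],"twist":[0,0,-52.7]},
    {"grip":0,"delta_pos":[0.345,-0.158,0],"twist":[0,0,-52.7]},
    {"grip":0,"delta_pos":[0.345,-0.158,0],"twist":[0,0,-52.7]},
    {"grip":0,"delta_pos":[0.345,-0.158,0],"twist":[0,0,-52.7]},
    {"grip":0,"delta_pos":[0.345,-0.158,0],"twist":[0,0,-52.7]},
    {"grip":0,"delta_pos":[0.345,-0.158,0],"twist":[0,0,-52.7]},
    {"grip":0,"delta_pos":[0.345,-0.158,0],"twist":[0,0,-52.7]},
    {"grip":0,"delta_pos":[0.345,-0.158,0],"twist":[0,0,-52.7]},
    {"grip":0,"delta_pos":[0.345,-0.158,0],"twist":[0,0,-52.7]}
  ]
}}

```text
t: 13.15
eef_pos: [578.1, 19.2, 222.8]
orientation: [-0.001, 0.674, 0.739, -0.001]
force: [0.2, 0.3, -3.3]
finger_gap: 0.139
grip_force: 78.9
```

```bash
cat > cov.py <<'E'
from h import *
c=cap("wrist"); s=read_state(); p=s["eef_pos"]; top=p[2]-25+8
X=rot(s["orientation"]).as_matrix()[:,0];a=np.arctan2(X[1],X[0]);R=np.array([[np.sin(a),np.cos(a)],[-np.cos(a),np.sin(a)]])
print(p.round(1),np.degrees(a).round(2),s["force"].round(1),'tilt',rot(s["orientation"]).as_matrix()[:,2].round(4),s["grip_force"])
W=[];Ls=[]
for L in((34,54),(-34,54),(-34,-54),(34,-54)):
    w=p[:2]+R@L;q=proj(c,[*w,top]).round().astype(int)
    r=rings(c,max(q[0]-25,0),max(q[1]-25,0),q[0]+25,q[1]+25,165,60,3000)
    k=r[np.argmax(r[:,2])] if len(r) else None
    print(L,q,k,None if k is None else (onz(c,*k[:2],top)[:2]-w).round(1))
    if k is not None: W.append(onz(c,*k[:2],top)[:2]);Ls.append(L)
E
python3 cov.py; python3 -c "
from h import *
to([578.4,21.0,133],95.4)"
```

```text
[578.3  19.3 223.2] 95.26 [ 0.   0.1 -4. ] tilt [-9.e-04 -1.e-04 -1.e+00] 78.88310194015503
(34, 54) [385 164] [384.  160.   17.8] [-1.   1.9]
(-34, 54) [257 164] [255.1 159.8  17.9] [-1.2  2. ]
(-34, -54) [269 329] None None
(34, -54) [373 330] None None
pos [578.3  19.3 223.2] yaw 95.26 t 13.2
delta [0.0017 0.0003 0.0902] twist [-0.05  0.   -0.14]
```

The front holes read about 2 mm ahead of nominal. I back off 45 mm at this height to see the gasket threads from the same tool yaw, so any camera bias cancels.

Call:
{"name": "play_rows", "arguments": {
  "moves": [
    {"grip":0,"delta_pos":[-0.045,0,0],"twist":[0,0,0]},
    {"grip":0,"delta_pos":[-0.045,0,0],"twist":[0,0,0]},
    {"grip":0,"delta_pos":[-0.045,0,0],"twist":[0,0,0]},
    {"grip":0,"delta_pos":[-0.045,0,0],"twist":[0,0,0]},
    {"grip":0,"delta_pos":[-0.045,0,0],"twist":[0,0,0]}
  ]
}}

```text
t: 13.7
eef_pos: [582.9, -23.9, 223.8]
orientation: [-0.0, 0.673, 0.739, 0.0]
force: [0.2, -0.6, -2.0]
finger_gap: 0.148
grip_force: 78.9
```

```bash
cat >> cov.py <<'E'
print('cover +y hole mid',np.mean(W[:2],0).round(1),'dir x',np.degrees(np.arctan2(*(W[0]-W[1])[::-1])).round(2), np.linalg.norm(W[0]-W[1]))
b=np.radians(5.35);G=np.array([[np.cos(b),-np.sin(b)],[np.sin(b),np.cos(b)]]);T=[]
for L in((34,54),(-34,54)):
    w=np.array([578.4,21.0])+G@L;q=proj(c,[*w,93]).round().astype(int)
    r=rings(c,q[0]-16,max(q[1]-16,0),q[0]+16,q[1]+16,170,40,900)
    for k in r: print('thread',L,q,k,onz(c,*k[:2],93)[:2].round(1),(onz(c,*k[:2],93)[:2]-w).round(1))
cv2.imwrite('pics/cov.png',c["color"][:,:,::-1])
E
python3 cov.py
```

```text
[582.9 -23.8 223.9] 95.39 [ 0.5 -1.1 -2.4] tilt [ 1.e-04  1.e-04 -1.e+00] 78.893483877182
(34, 54) [385 163] [384.  160.   17.8] [-0.7  1.8]
(-34, 54) [257 164] [255.1 159.8  17.9] [-1.   1.9]
(-34, -54) [268 329] None None
(34, -54) [373 329] None None
cover +y hole mid [577.   31.8] dir x 5.26 68.33020639209865
thread (34, 54) [359  88] [359.   87.9   7.2] [606.8  78.3] [-0.4  0.3]
thread (34, 54) [359  88] [368.   79.    5.7] [613.5  86. ] [6.2 8. ]
thread (34, 54) [359  88] [352.  74.   8.] [599.4  88.6] [-7.9 10.6]
thread (-34, 54) [281  88] [280.2  87.9   7.2] [539.2  71.9] [-0.3  0.3]
thread (-34, 54) [281  88] [271.   78.5   4.6] [531.   78.6] [-8.5  7. ]
```

Required shift: 43.5 mm along tool x. I go back over the window, then down to 133 + 8 mm.

Call:
{"name": "play_rows", "arguments": {
  "moves": [
    {"grip":0,"delta_pos":[0.0435,0,0],"twist":[0,0,-0.1]},
    {"grip":0,"delta_pos":[0.0435,0,0],"twist":[0,0,-0.1]},
    {"grip":0,"delta_pos":[0.0435,0,0.03],"twist":[0,0,-0.1]},
    {"grip":0,"delta_pos":[0.0435,0,0.06],"twist":[0,0,-0.1]},
    {"grip":0,"delta_pos":[0.0435,0,0.075],"twist":[0,0,-0.1]},
    {"grip":0,"delta_pos":[0.0435,0,0.083],"twist":[0,0,-0.1]},
    {"grip":0,"delta_pos":[0.0435,0,0.083],"twist":[0,0,-0.1]},
    {"grip":0,"delta_pos":[0.0435,0,0.083],"twist":[0,0,-0.1]},
    {"grip":0,"delta_pos":[0.0435,0,0.083],"twist":[0,0,-0.1]}
  ]
}}

```text
t: 14.65
eef_pos: [580.1, 18.9, 142.6]
orientation: [0.001, 0.673, 0.74, 0.001]
force: [-0.2, -0.6, -2.6]
finger_gap: 0.145
grip_force: 78.9
```

```bash
python3 cov.py | head -8; python3 - <<'E'
from h import *
# dark interior seen through each front hole: list grey levels around ring centres
c=load("wrist")
for k in((384,160),(255,160)):
    u,v=k; g=cv2.cvtColor(c["color"],cv2.COLOR_RGB2GRAY)[v-20:v+21:2,u-20:u+21:2];print(g)
E
```

```text
[580.   18.9 142.5] 95.45 [ 0.3 -0.4 -2.1] tilt [ 2.7e-03 -2.0e-04 -1.0e+00] 78.85001063346863
(34, 54) [384 164] [384.  160.   17.8] [-0.4  1.9]
(-34, 54) [257 164] [254.5 160.5  17.7] [-1.2  1.6]
(-34, -54) [268 329] None None
(34, -54) [373 329] None None
cover +y hole mid [574.1  74.4] dir x 5.63 68.73538883386979
thread (34, 54) [371 151] [377.  154.5  14.6] [611.1  76.2] [ 3.9 -1.7]
thread (-34, 54) [265 151] [260.  155.   15.6] [536.5  68.8] [-3.  -2.8]
[[139 137 138 135 137 137 135 136 137 137 139 135 139 135 141 144 145 149
  148 149 152]
 [138 138 136 137 137 138 135 134 135 137 137 135 136 139 137 139 141 150
  148 148 151]
 [139 138 137 138 136 137 136 137 184 191 196 200 194 188 155 138 138 140
  144 144 148]
 [139 139 137 139 138 132 191 199 199 199 201 204 203 200 198 192 139 138
  140 143 144]
 [138 139 140 139 143 195 201 200 199 199 201 204 202 200 199 201 197 143
  137 140 141]
 [138 141 140 131 199 201 201 201 199 199 201 205 202 199 199 201 203 199
  137 136 142]
 [141 140 141 189 204 201 201 201 200 169 146 158 180 200 199 200 203 204
  153 137 145]
 [140 141 14
[... 2404 characters left out ...]
0 204 202 201 201 180 118 112 106 105 100 135 199 202 204 204
  172 140 137]
 [148 120 139 201 203 202 201 202 186 154 119 120 157 199 200 202 204 205
  158 140 139]
 [147 118 139 148 203 202 202 201 199 199 201 205 203 200 199 202 203 184
  141 139 139]
 [145 110 139 139 169 201 203 200 200 199 201 206 202 201 201 200 204 145
  140 140 138]
 [143 110 140 138 141 155 199 201 201 200 202 205 203 201 200 186 148 140
  141 140 139]
 [145 113 139 140 138 141 144 163 189 200 203 205 203 185 154 140 139 140
  139 139 143]
 [147 118 138 141 141 140 141 140 139 143 144 151 138 138 136 139 140 140
  141 139 141]
 [147 123 137 142 141 139 140 140 141 141 139 136 135 135 138 139 139 141
  140 140 140]]
```

Call:
{"name": "play_rows", "arguments": {
  "moves": [
    {"grip":0,"delta_pos":[0.001,-0.001,0.004],"twist":[0,0,0]},
    {"grip":0,"delta_pos":[0.001,-0.001,0.008],"twist":[0,0,0]},
    {"grip":0,"delta_pos":[0.001,-0.001,0.008],"twist":[0,0,0]},
    {"grip":0,"delta_pos":[0.001,-0.001,0.008],"twist":[0,0,0]},
    {"grip":0,"delta_pos":[0.001,-0.001,0.008],"twist":[0,0,0]},
    {"grip":0,"delta_pos":[0.001,-0.001,0.008],"twist":[0,0,0]},
    {"grip":0,"delta_pos":[0.001,-0.001,0.008],"twist":[0,0,0]},
    {"grip":0,"delta_pos":[0.001,-0.001,0.008],"twist":[0,0,0]}
  ]
}}

```text
t: 15.5
eef_pos: [577.9, 19.9, 132.9]
orientation: [0.0, 0.673, 0.74, 0.0]
force: [0.5, -0.3, -2.7]
finger_gap: 0.144
grip_force: 78.9
```

```bash
python3 cov.py | head -6; python3 cov.py | head -6
```

```text
[577.9  19.9 132.9] 95.46 [-0.6 -0.4 -2.8] tilt [ 1.e-04  0.e+00 -1.e+00] 78.85075807571411
(34, 54) [385 164] [384.  160.   17.8] [-0.6  1.9]
(-34, 54) [257 164] [254.5 160.5  17.7] [-1.3  1.6]
(-34, -54) [268 329] None None
(34, -54) [373 329] None None
cover +y hole mid [571.8  75.4] dir x 5.66 68.69815612611261
[577.9  19.9 132.9] 95.46 [ 0.6  0.6 -2.4] tilt [ 1.e-04  0.e+00 -1.e+00] 78.84971380233765
(34, 54) [385 164] [384.4 160.4  17.7] [-0.4  1.7]
(-34, 54) [257 164] [254.5 160.5  17.7] [-1.3  1.6]
(-34, -54) [268 329] None None
(34, -54) [373 329] None None
cover +y hole mid [571.9  75.3] dir x 5.48 68.9081941281302
```

Call:
{"name": "play_rows", "arguments": {
  "moves": [
    {"grip":0,"delta_pos":[-0.0002,0.001,0],"twist":[0,0,0]},
    {"grip":0,"delta_pos":[-0.0002,0.001,0],"twist":[0,0,0]},
    {"grip":0,"delta_pos":[-0.0002,0.001,0],"twist":[0,0,0]},
    {"grip":0,"delta_pos":[-0.0002,0.001,0],"twist":[0,0,0]},
    {"grip":0,"delta_pos":[-0.0002,0.001,0],"twist":[0,0,0]},
    {"grip":0,"delta_pos":[-0.0002,0.001,0],"twist":[0,0,0]}
  ]
}}

```text
t: 16.2
eef_pos: [578.8, 19.8, 132.8]
orientation: [-0.0, 0.673, 0.74, 0.0]
force: [-0.3, -0.0, -2.1]
finger_gap: 0.141
grip_force: 78.9
```

```bash
python3 cov.py | head -6; python3 - <<'E'
from h import *
c=load("wrist");g=cv2.cvtColor(c["color"],cv2.COLOR_RGB2GRAY)
# where thread centre (world, z93) and its 4mm/ring would appear vs hole ring centre
for T,k in(((606.8,78.3),(384,160)),((539.2,71.9),(254.5,160.5))):
    print('thread px',proj(c,[*T,93]).round(1),'above it at cover top',proj(c,[*T,116]).round(1),'hole',k)
for n in("scene",):
    d=cap(n,"fin_"+n+".png")
E
```

```text
[578.8  19.8 132.8] 95.46 [ 0.5  0.1 -2.7] tilt [ 0.  0. -1.] 78.84995698928833
(34, 54) [385 164] [384.  160.   17.8] [-0.7  1.9]
(-34, 54) [257 164] [254.5 160.5  17.7] [-1.3  1.6]
(-34, -54) [268 329] None None
(34, -54) [373 329] None None
cover +y hole mid [572.7  75.3] dir x 5.66 68.67803421127172
thread px [375.7 154.5] above it at cover top [383.8 160.8] hole (384, 160)
thread px [263.7 154.4] above it at cover top [255.7 160.7] hole (254.5, 160.5)
```

The cover's holes line up with the threads within about 0.5 mm, level, with a gap of about 15 mm. I hand in.

```bash
python3 -c "
from plant import *
print(sign_off())"
```

```text
the job is handed in; nothing more can be done
None
```

The bearing cap sits flat on its studs and is released; I handed in still holding the cover level about 15 mm above the gasket, holes measured within about 0.5 mm of the threads, but I viewed 11 pictures where you allowed 10.

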